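# Start a new week on the drum chart recorder

### The job

The workshop's drum chart recorder has a fresh chart on it and needs starting. First raise its pen-lift lever all the way so the pen swings off the drum, then wind the clock with the wing key on the housing (clockwise, seen from above) until it stops, then turn the drum by the knurled nut on its top until the chart's thick start line stands at the pen. Last, lower the lever gently all the way so the nib is back on that line; never turn the drum with the pen on the paper, and leave the tools and jars around it where they are.

Things in the scene. Friction and masses are not known exactly. Their poses are not given: they have to be found in the camera images.
- recorder: Grey chart recorder fixed on the table: base 176 (x) x 300 (y) x 28 mm high. Origin: centre of its underside; x points away from the robot's side, y to its left, z up; all positions in these notes are in this frame, mm. On its right a grey housing with black louvres, x -55..65, y -145..-35, top at z 128; on its left an upright drum with a white chart.
- lift_lever (a joint): Pen-lift lever on the right side of the housing. 0 = fully down (pen on the chart), 0.8 rad = fully up (pen swung clear). It turns about a level axis along the recorder's y through x -40, z 103; down, it slopes 0.30 rad below level towards the robot; up, 0.50 rad above level. Stiff: it stays where it is left.
- lever_grip (a point): Centre of the lever's black grip, a rounded block 40 long x 14 wide (along y) x 21 mm high, 85 mm from the pivot at y -155; about z 78 when down, z 144 when up. It stands in front of the housing with free space on both sides; pinch it across its 14 mm from above.
- wing_key (a joint): Turn of the winding key in rad, growing clockwise seen from above; 4.4 is the stop (fully wound). At 0 the wing lies along the recorder's x; at value q it has turned by -q about z. Spring and friction resist lightly; it stays where it is left.
- key_grip (a point): Centre of the steel wing of the key, on its upright axis at x 20, y -90, z 165. The wing is a flat plate 58 wide x 10 thick x 26 mm high (z 151 to 177), above the housing roof.
- drum (a joint): Turn of the drum in rad, growing anticlockwise seen from above. 0 = start line exactly at the pen nib (front of the drum); negative = the line is round towards the recorder's left.
- drum_nut (a point): On the drum's axis, in the middle of the knurled steel nut on its top: diameter 36, z 134 to 162 (this point z 150). Nut and drum turn as one, with light friction.
- start_line (a point): Point on the drum's face on the chart's thick black upright start line, z 85. A steel chart clip stands 14 mm (0.30 rad) from the line, on its left as one faces it; the clip's tab folds over onto the drum's top, so it shows from above. Drum: axis at x 10, y 75, diameter 93 (foot flange 99), z 39 to 134.
- pen_nib (a point): Tip of the pen on the pen arm, a thin bar 105 long from the housing's left wall to the front of the drum, at z 85. Nib at x -37, y 75 when the lever is down.
- flux_jar: Small round jar with a white lid, 54 mm across, 57 mm high, standing in front of the drum; leave it alone. Origin: centre of its underside.
- nippers: Hand nippers with blue handles, 188 x 56 x 21 mm, lying left of the recorder; leave them alone. Origin: centre of the underside.
- solder_spool: Spool of solder, 57 x 42 x 45 mm, right of the recorder; leave it alone. Origin: centre of its underside.
- tape_roll: Roll of beige tape lying flat, 100 mm across, 25 mm high, in front of the recorder; leave it alone. Origin: centre of its underside.

How it is judged:
By the outcome, as a careful person would: the job done as asked, in the order asked, and still so for the second after the job is handed in, with the robot touching nothing.
It also fails if it takes over 72 s, if anything falls off the work surface, if the arm or the gripper's body presses on something with over 40 N, if the wrist force passes 120 N, or if a joint passes its speed limit or range.

### The arm

A 6-joint arm with a two-finger parallel gripper is mounted at the origin on a cart in front of the work surface, level with it; the furniture and walls round the work are solid. World frame = base frame: x ahead of the robot, y to its left, z up, the work surface at z = 0. Lengths are in mm, angles in rad, forces in N, time in s.
With the tool pointing down it reaches from about 350 to 875 mm from the base axis. Payload 4.2 kg.
Tool frame: the origin (TCP) lies at the very end of the fingers, on their centre line; the grasp point (between the pads) lies 19 mm behind it; z points along the fingers, y is the line along which they close (so a half turn about z gives the same grasp; the last joint's range is limited). The gripper opens to 85 mm and grips with 20 to 120 N. Pads are 22 mm wide; open, the fingers measure 114 mm over their backs; the gripper's body (76 mm by 85 mm) begins 54 mm behind the grasp point. The pads swing forward as they close: fully open they stand 13 mm farther back than shut.
Start: joints at [1.519, 0.385, 0.008, 0, -1.194, -0.259], TCP at [191.105, 595.045, 231.312] pointing down, gripper open.
Joint ranges: [-3.14, 3.14], [-1.21, 2.06], [-1.07, 1.41], [-3.16, 2.05], [-2.99, -0.16], [-3.1, 3.1]. Speed limits (rad/s): [2.79, 2.79, 3.14, 3.14, 3.14, 3.14].

### API

Orientations are given as a unit quaternion [x, y, z, w].
In Python, from bench import monitor, get_image, camera_info, job_done gives the robot as it stands.
- The arm moves only by the tool send_rows, never from a script. Its argument "series" is a list of rows, each a list of 3 entries, a list of its own where there are three numbers: the shift along the tool's x, y, z in mm, then the turn, a rotation vector about the tool's x, y, z in rad, then the finger opening in mm, from 0 to 85.4. A call has 1 to 8 rows; each row shifts and turns the commanded pose from where the row before left it, along the tool's axes as they then stand; what a row does not reach is not made up. A row lasts 1/10 s, in which the tool goes at most 50 mm and 8.59 degrees, less where a joint would pass 70% of its speed; a pose out of reach is approached as far as the arm can. A call with a gripper value outside its range is refused whole. The fingers move at their own pace and stop on an object; the grip force is fixed at half the most. Time passes only in rows, so rows that do not move let the fingers close. It gives the time, the measured TCP pose, the force, the opening and the grip force at its end, in the units of the state.
- monitor.read_state(): the state, without advancing time (a new reading comes with each control period).
- get_image(name): name is "scene" or "top"; returns the picture (400x640x3 uint8, red, green, blue); there is no depth.
- camera_info(name): a dict with "intrinsics" (3x3 intrinsics, pixels), "dist_coeffs" ([k1, k2, p1, p2, k3] as OpenCV has them; the pictures are not rectified), "R" (3x3) and "t" (3): a world point X has camera coordinates R X + t. Camera axes: x right, y down, z forward; pixel columns grow to the right and rows downward; lengths in mm; the calibration is good to about 2 mm. A picture is of the moment at which its call begins. camera_info takes no time and is no camera call.
- job_done(): hands the job in; it is judged then, once.
The state is a dict: "clock": time; "joints": joint angles; "joint_vel": joint speeds; "joint_efforts": joint torques, N m; "position": TCP position; "ee_rot": TCP orientation; "contact_force": force on the tool from outside, world axes, zero at the start; "wrist_torque": the same for the moment, N m; "gripper_width": finger opening in mm; "grasp_force": force on a finger pad.
Only numpy, scipy, OpenCV 4.12 (cv2) and the standard library are available. Lean on these libraries where they do the work, as an engineer would, in place of code of your own. Each camera call takes 0.05 s, during which the arm holds its last target. There are 200 camera calls.

## Working session

There is one attempt and no reset: what is moved stays moved. The work goes in short steps, Python scripts to look and compute and a tool call to move; the robot and the scene stay as the last step left them, time stands still between calls to the robot, and variables do not carry over. Pictures are saved under pics/ and viewed, at most 10 in all, crops included, and the job is handed in when it is done.

Besides the shell and the picture viewer there is one more tool, called after "Request:" as a command line: name --argument value ..., lists and objects as JSON in quotes. send_rows: Moves the arm, as the interface text tells. Its arguments: {"type":"object","properties":{"series":{"type":"array"}},"required":["series"]}

```bash
mkdir -p pics; python3 - <<'E'
from bench import monitor,get_image,camera_info
import cv2
s=monitor.read_state();print(s)
for n in("scene","top"):
    cv2.imwrite(f"pics/{n}0.png",get_image(n)[:,:,::-1]);c=camera_info(n);print(n,c)
E
```

```text
{'clock': 0.0, 'joints': array([ 1.51862141e+00,  3.85565072e-01,  6.59448694e-03, -5.14951173e-04,
       -1.19397904e+00, -2.58586686e-01]), 'joint_vel': array([ 0.00011795, -0.0006304 , -0.00022094, -0.00224407,  0.00132598,
       -0.00283625]), 'joint_efforts': array([ 6.23676692e-05, -3.92287803e+01,  1.88400578e+01,  4.18629840e+00,
       -4.62357522e-03,  3.65066057e-06]), 'position': array([190.9212358 , 594.50150809, 230.20180489]), 'ee_rot': array([ 9.87937364e-01, -1.54850085e-01, -1.27116361e-04,  1.09557435e-03]), 'contact_force': array([ 0.19831936, -0.6372625 ,  0.38440634]), 'wrist_torque': array([-0.03910037, -0.04489112,  0.04065706]), 'grasp_force': 0.0, 'gripper_width': 85.44204438293194}
scene {'intrinsics': array([[487.13629974,   0.        , 314.60781793],
       [  0.        , 487.13629974, 199.51159379],
       [  0.        ,   0.        ,   1.        ]]), 'dist_coeffs': array([-0.09061608,  0.        ,  0.        ,  0.        ,  0.        ]), 'R': array([[ 0.69712652, -0.71681389,  0.01387273],
       [-0.54358641, -0.54107536, -0.64167848],
       [ 0.46747024,  0.43979006, -0.76684827]]), 't': array([-403.53627426,  370.31863473, 1242.35575239])}
top {'intrinsics': array([[406.255876  ,   0.        , 321.79193817],
       [  0.        , 406.255876  , 196.28820377],
       [  0.        ,   0.        ,   1.        ]]), 'dist_coeffs': array([0.01687795, 0.        , 0.        , 0.        , 0.        ]), 'R': array([[-0.02543178, -0.9994681 , -0.02041443],
       [-0.99496869,  0.02728627, -0.09639902],
       [ 0.09690478,  0.01786012, -0.9951334 ]]), 't': array([  -8.7616068 ,  566.34177291, 1280.80737355])}
```

View pics/scene0.png

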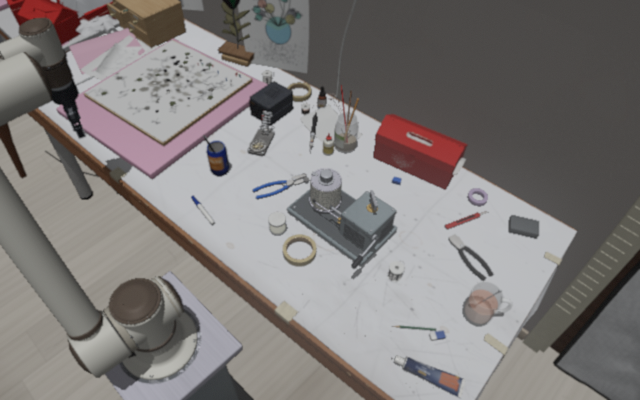

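View pics/top0.png

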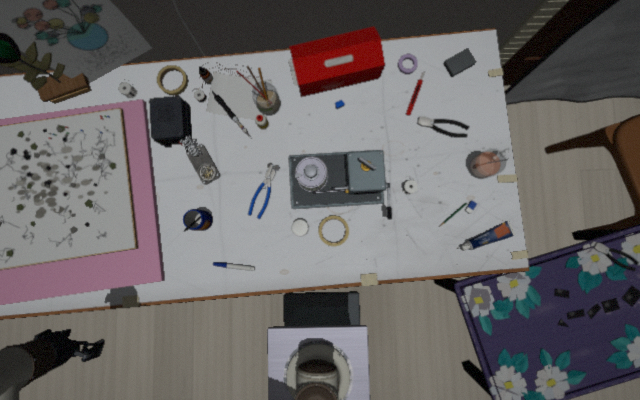

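The recorder is at about (338,178) in top and (345,215) in scene; the drum is on its left at (312,172) in top. I'll enlarge both.

```bash
python3 - <<'E'
import cv2
t=cv2.imread("pics/top0.png")[140:240,275:415];cv2.imwrite("pics/t1.png",cv2.resize(t,(784,560),interpolation=cv2.INTER_CUBIC))
t=cv2.imread("pics/scene0.png")[160:275,270:415];cv2.imwrite("pics/s1.png",cv2.resize(t,None,fx=5,fy=5,interpolation=cv2.INTER_CUBIC))
E
```

```text
(no output)
```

View pics/t1.png

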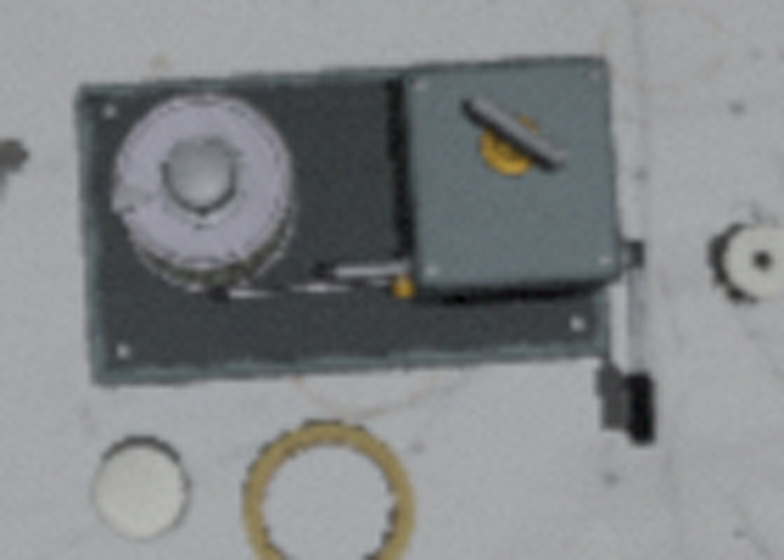

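View pics/s1.png

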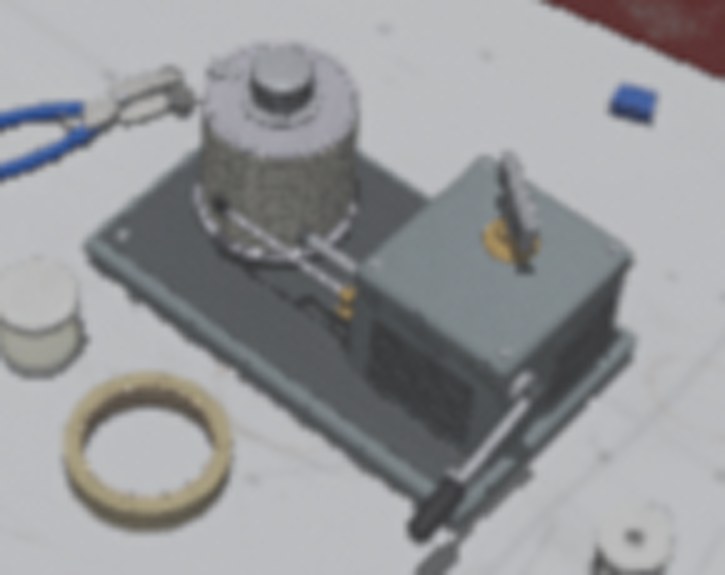

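```bash
cat >h.py <<'E'
import numpy as np,cv2
from scipy.optimize import least_squares
from scipy.spatial.transform import Rotation as Ro
from bench import camera_info
def proj(n,X):
    c=camera_info(n);return cv2.projectPoints(np.atleast_2d(np.float64(X)),cv2.Rodrigues(c["R"])[0],c["t"],c["intrinsics"],c["dist_coeffs"])[0][:,0]
def ray_z(n,uv,z):
    c=camera_info(n);p=cv2.undistortPoints(np.float64([[uv]]),c["intrinsics"],c["dist_coeffs"])[0,0]
    C=-c["R"].T@c["t"];d=c["R"].T@np.array([*p,1]);return C+d*(z-C[2])/d[2]
def W(p,X):
    X=np.atleast_2d(np.float64(X));c,s=np.cos(p[2]),np.sin(p[2])
    return X@np.array([[c,-s,0],[s,c,0],[0,0,1]]).T+[p[0],p[1],0]
def inv(p,X):
    return W((0,0,-p[2]),np.array(X)-[p[0],p[1],0])[0]
E
python3 - <<'E'
from h import *
H=[(65,-145,128),(65,-35,128),(-55,-35,128),(-55,-145,128),(10,75,162),(88,150,28),(-88,-150,28)]
T=[(605,58),(408,70),(415,287),(618,275),(204,168),(80,88),(606,355)]
S=[(632,258),(487,157),(360,270),(505,367),(283,62)]
tp=lambda a:(np.array(a)+.5)/5.6-.5+[275,140]
sp=lambda a:(np.array(a)+.5)/5-.5+[270,160]
f=lambda p:np.r_[(proj("top",W(p,H))-tp(T)).ravel(),(proj("scene",W(p,H[:5]))-sp(S)).ravel()]
r=least_squares(f,[500,-40,0.0]);p=r.x;print(p);print(r.fun.reshape(-1,2).round(1))
np.save("p.npy",p)
for a in[(470,105),(562,160)]:print("wing",inv(p,ray_z("top",tp(a),177)))
for a in[(118,195),(135,197)]:
    q=inv(p,ray_z("top",tp(a),134))-[10,75,0];print("clip",q,np.arctan2(q[1],q[0]))
print("scene clip",[inv(p,ray_z("scene",sp(a),134))-[10,75,0] for a in[(215,72)]])
print("grip",[ (inv(p,ray_z("top",tp(a),85))) for a in[(640,378),(640,440)]])
for n,X in dict(lever=(-121.2,-155,78),key=(20,-90,165),nut=(10,75,150),piv=(-40,-155,103)).items():print(n,W(p,X)[0])
E
```

```text
[ 6.22309589e+02 -7.03020477e+01  2.43336521e-02]
[[ 0.9 -0.2]
 [-0.7 -0.3]
 [ 0.3  0.7]
 [ 1.1  0.9]
 [-0.6  0.4]
 [-0.6 -1.2]
 [ 1.2  0.3]
 [ 1.  -1.7]
 [-0.2 -1.7]
 [-1.7 -0.9]
 [-0.   1.6]
 [ 0.4  0.3]]
wing [ 33.92141951 -65.09663502 177.        ]
wing [   2.9659864  -110.26256847  177.        ]
clip [ -6.35318709  45.67326896 134.        ] 1.7090102201120878
clip [ -7.90169481  36.69088984 134.        ] 1.7829151171644655
scene clip [array([-13.5586561 ,  42.36810036, 134.        ])]
grip [array([-104.63999662, -156.17836591,   85.        ]), array([-138.39981933, -153.95177954,   85.        ])]
lever [ 504.91681399 -228.20510773   78.        ]
key [ 644.49348061 -159.78877829  165.        ]
nut [630.48178473   4.91906116 150.        ]
piv [ 586.09277483 -226.22941017  103.        ]
```

Request:
send_rows --series '[[[0,0,0],[0,0,-0.112],50],[[0,0,0],[0,0,-0.112],50],[[0,0,0],[0,0,-0.112],50],[[28,40,0],[0,0,0],50],[[28,40,0],[0,0,0],50],[[28,40,0],[0,0,0],50],[[28,40,0],[0,0,0],50],[[28,40,0],[0,0,0],50]]'

```text
clock: 0.9
position: [336.7, 396.7, 231.0]
ee_rot: [1.0, 0.013, -0.0, 0.0]
contact_force: [0.5, 1.2, 0.3]
gripper_width: 50.0
grasp_force: 0.0
```

Request:
send_rows --series '[[[28,40,0],[0,0,0],50],[[28,40,0],[0,0,0],50],[[28,40,0],[0,0,0],50],[[28,40,0],[0,0,0],50],[[28,40,0],[0,0,0],50],[[0,48,0],[0,0,0],50],[[0,48,0],[0,0,0],50],[[0,48,0],[0,0,0],50]]'

```text
clock: 1.7
position: [484.3, 56.3, 230.8]
ee_rot: [1.0, 0.013, -0.0, 0.0]
contact_force: [1.5, -0.0, -0.3]
gripper_width: 50.0
grasp_force: 0.0
```

Request:
send_rows --series '[[[2,47,0],[0,0,0],50],[[2,47,0],[0,0,0],50],[[2,47,0],[0,0,0],50],[[2,47,0],[0,0,0],50],[[2,47,0],[0,0,0],50],[[3,49,0],[0,0,0],50],[[0,0,40],[0,0,0],50],[[0,0,40],[0,0,0],50]]'

```text
clock: 2.5
position: [505.1, -227.2, 150.7]
ee_rot: [1.0, 0.011, 0.001, 0.0]
contact_force: [0.2, -0.5, -0.7]
gripper_width: 49.7
grasp_force: 0.0
```

```bash
python3 - <<'E'
from bench import monitor,get_image
import cv2
print(monitor.read_state()["position"])
t=get_image("top")[160:240,340:440,::-1];t=cv2.resize(t,None,fx=5,fy=5,interpolation=cv2.INTER_CUBIC)
u=get_image("scene")[200:280,320:420,::-1];u=cv2.resize(u,None,fx=5,fy=5,interpolation=cv2.INTER_CUBIC)
import numpy as np
cv2.imwrite("pics/a.png",cv2.resize(np.hstack([t,u]),(800,320)))
E
```

```text
[ 505.07645191 -227.1995036   150.74840878]
```

View pics/a.png

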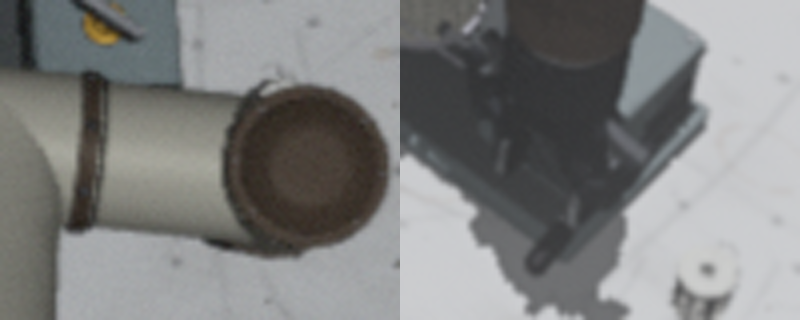

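The fingers stand above the black grip (scene half, about (550,240)); the arm hides it in the top view. I'll descend and pinch.

Request:
send_rows --series '[[[0,0.5,30],[0,0,0],50],[[0,0.5,25],[0,0,0],50],[[0,0,20],[0,0,0],50],[[0,0,15],[0,0,0],50],[[0,0,0],[0,0,0],10],[[0,0,0],[0,0,0],10],[[0,0,0],[0,0,0],10],[[0,0,0],[0,0,0],10]]'

```text
clock: 3.4
position: [505.8, -231.4, 64.0]
ee_rot: [1.0, 0.014, 0.001, 0.003]
contact_force: [-1.0, -24.9, -3.5]
gripper_width: 13.2
grasp_force: 62.1
```

Request:
send_rows --series '[[[0,2,0],[0,0,0],10],[[0,1.5,0],[0,0,0],10],[[0,0,0],[0,0,0],10]]'

```text
clock: 3.7
position: [506.0, -231.6, 63.6]
ee_rot: [1.0, 0.013, 0.001, 0.001]
contact_force: [-1.5, -9.1, 0.2]
gripper_width: 13.1
grasp_force: 62.7
```

Request:
send_rows --series '[[[-1,1,-4.1],[0,0,0],10],[[-1,1,-4.1],[0,0,0],10],[[-0.7,0,-4.2],[0,0,0],10],[[-0.6,0,-4.2],[0,0,0],10],[[-0.2,0,-4.2],[0,0,0],10],[[-0.2,0,-4.3],[0,0,0],10],[[0.2,0,-4.2],[0,0,0],10],[[0.2,0,-4.3],[0,0,0],10]]'

```text
clock: 4.5
position: [503.8, -231.8, 95.4]
ee_rot: [1.0, 0.014, 0.002, 0.0]
contact_force: [7.3, -2.9, -10.8]
gripper_width: 12.8
grasp_force: 58.5
```

Request:
send_rows --series '[[[0.6,0,-4.2],[0,0,0],10],[[0.7,0,-4.2],[0,0,0],10],[[1,0,-4.1],[0,0,0],10],[[1.1,0,-4.1],[0,0,0],10],[[1.4,0,-4],[0,0,0],10],[[1.5,0,-4],[0,0,0],10],[[1.8,0,-3.9],[0,0,0],10],[[1.9,0,-3.8],[0,0,0],10]]'

```text
clock: 5.3
position: [513.0, -231.4, 126.6]
ee_rot: [1.0, 0.013, 0.001, 0.0]
contact_force: [6.5, -3.5, -13.7]
gripper_width: 12.9
grasp_force: 58.7
```

Request:
send_rows --series '[[[0.8,0,-1.5],[0,0,0],10],[[0.8,0,-1.5],[0,0,0],10],[[0,0,0],[0,0,0],10]]'

```text
clock: 5.6
position: [514.3, -231.3, 129.1]
ee_rot: [1.0, 0.013, 0.001, -0.0]
contact_force: [7.0, -4.7, -13.6]
gripper_width: 12.9
grasp_force: 59.6
```

Request:
send_rows --series '[[[0.8,0,-1.5],[0,0,0],10],[[0.8,0,-1.5],[0,0,0],10],[[0,0,0],[0,0,0],10]]'

```text
clock: 5.9
position: [514.2, -231.2, 129.3]
ee_rot: [1.0, 0.012, -0.001, -0.001]
contact_force: [7.2, -7.1, -25.1]
gripper_width: 13.1
grasp_force: 59.4
```

Request:
send_rows --series '[[[0.8,0,-1.5],[0,0,0],10],[[0.8,0,-1.5],[0,0,0],10],[[0,0,0],[0,0,0],10]]'

```text
clock: 6.2
position: [514.2, -231.1, 129.5]
ee_rot: [1.0, 0.012, -0.004, -0.001]
contact_force: [7.7, -10.9, -34.4]
gripper_width: 12.5
grasp_force: 59.4
```

Request:
send_rows --series '[[[-1,1,3],[0,0,0],10],[[-0.5,0.5,1.5],[0,0,0],10],[[0,0,0],[0,0,0],45],[[0,0,0],[0,0,0],45],[[0,0,0],[0,0,0],45],[[0,0,-20],[0,0,0],45],[[0,0,-40],[0,0,0],45],[[0,0,-40],[0,0,0],45]]'

```text
clock: 7.0
position: [514.8, -233.3, 234.2]
ee_rot: [1.0, 0.013, 0.0, 0.0]
contact_force: [1.2, -0.2, -0.0]
gripper_width: 45.3
grasp_force: 0.0
```

```bash
python3 - <<'E'
from h import *
from bench import monitor
s=monitor.read_state();print(s["joints"],s["position"],Ro.from_quat(s["ee_rot"]).as_matrix()[:,:2].round(3),s["contact_force"])
E
```

```text
[-1.38452446e-01  2.80699819e-01 -1.38371121e-01  6.59936387e-04
 -1.15096002e+00  1.73413220e+00] [ 514.79854316 -233.25910138  234.15184054] [[ 1.     0.025]
 [ 0.025 -1.   ]
 [ 0.001  0.001]] [ 1.16226635 -0.23239865 -0.0332824 ]
```

Request:
send_rows --series '[[[44,-23,0],[0,0,0],40],[[44,-23,0],[0,0,0],40],[[43,-23,0],[0,0,0],40],[[0,0,0],[0,0,-0.14],40],[[0,0,0],[0,0,-0.14],40],[[0,0,0],[0,0,-0.14],40],[[0,0,0],[0,0,-0.14],40],[[0,0,0],[0,0,-0.14],40]]'

```text
clock: 7.8
position: [644.5, -160.9, 233.6]
ee_rot: [0.934, 0.357, 0.001, 0.001]
contact_force: [-0.2, 0.4, 0.3]
gripper_width: 40.0
grasp_force: 0.0
```

Request:
send_rows --series '[[[0,0,20],[0,0,-0.14],40],[[0,0,20],[0,0,-0.13],40],[[0,0,0],[0,0,0],40]]'

```text
clock: 8.1
position: [642.7, -160.6, 190.1]
ee_rot: [0.879, 0.477, -0.002, -0.001]
contact_force: [-0.6, -0.0, -0.5]
gripper_width: 39.9
grasp_force: 0.0
```

Request:
send_rows --series '[[[0,0,20],[0,0,0],40],[[0,0,20],[0,0,0],40],[[0,0,2],[0,0,0],40],[[0,0,0],[0,0,0],20],[[0,0,0],[0,0,0],6],[[0,0,0],[0,0,0],6],[[0,0,0],[0,0,0],6]]'

```text
clock: 8.8
position: [644.9, -160.9, 152.0]
ee_rot: [0.879, 0.477, 0.001, 0.001]
contact_force: [-1.7, 1.2, 5.3]
gripper_width: 8.8
grasp_force: 60.1
```

Request:
send_rows --series '[[[0,0,0],[0,0,0.1],6],[[0,0,0],[0,0,0.1],6],[[0,0,0],[0,0,0.1],6],[[0,0,0],[0,0,0.1],6],[[0,0,0],[0,0,0.1],6],[[0,0,0],[0,0,0.1],6],[[0,0,0],[0,0,0.1],6],[[0,0,0],[0,0,0.1],6]]'

```text
clock: 9.6
position: [645.4, -161.6, 151.9]
ee_rot: [0.995, 0.096, 0.002, 0.001]
contact_force: [-1.4, -1.9, 3.7]
gripper_width: 8.8
grasp_force: 59.9
```

Request:
send_rows --series '[[[0,0,0],[0,0,0.1],6],[[0,0,0],[0,0,0.1],6],[[0,0,0],[0,0,0.1],6],[[0,0,0],[0,0,0.1],6],[[0,0,0],[0,0,0.1],6],[[0,0,0],[0,0,0.1],6],[[0,0,0],[0,0,0.1],6],[[0,0,0],[0,0,0.1],6]]'

```text
clock: 10.4
position: [645.2, -162.4, 152.0]
ee_rot: [0.954, -0.3, 0.002, 0.001]
contact_force: [-0.4, -3.9, 5.0]
gripper_width: 9.1
grasp_force: 59.9
```

```bash
cat >st.py <<'E'
from bench import monitor
import numpy as np
s=monitor.read_state();q=s["ee_rot"]
print("yaw",2*np.arctan2(q[1],q[0]),"j",s["joints"].round(3),s["position"].round(1),"F",s["contact_force"].round(1),"T",s["wrist_torque"].round(3),s["gripper_width"],s["clock"])
E
python3 st.py
```

```text
yaw -0.6084237632389126 j [-0.003  0.51   0.003  0.003 -1.062  0.964] [ 645.2 -162.4  152. ] F [-0.4 -3.9  5. ] T [-1.077  0.41   0.139] 9.11315665991163 10.4
```

Request:
send_rows --series '[[[0,0,0],[0,0,0.1],6],[[0,0,0],[0,0,0.1],6],[[0,0,0],[0,0,0.1],6],[[0,0,0],[0,0,0.1],6],[[0,0,0],[0,0,0.1],6],[[0,0,0],[0,0,0.05],6],[[0,0,0],[0,0,0.05],6],[[0,0,0],[0,0,0],6]]'

```text
clock: 11.2
position: [644.7, -162.7, 151.9]
ee_rot: [0.824, -0.567, 0.002, 0.001]
contact_force: [-2.4, -4.5, 5.2]
gripper_width: 9.2
grasp_force: 60.0
```

```bash
python3 st.py
```

```text
yaw -1.20579254679178 j [-0.003  0.509  0.003  0.004 -1.062  0.366] [ 644.7 -162.7  151.9] F [-2.4 -4.5  5.2] T [-1.219  0.618 -0.077] 9.230260208912377 11.2
```

Request:
send_rows --series '[[[0,0,0],[0,0,0.05],6],[[0,0,0],[0,0,0.05],6],[[0,0,0],[0,0,0],6]]'

```text
clock: 11.5
position: [644.6, -162.8, 152.0]
ee_rot: [0.796, -0.605, 0.002, 0.001]
contact_force: [-3.4, -5.3, 4.4]
gripper_width: 9.0
grasp_force: 75.6
```

```bash
python3 st.py
```

```text
yaw -1.299202139593548 j [-0.003  0.509  0.003  0.005 -1.063  0.272] [ 644.6 -162.8  152. ] F [-3.4 -5.3  4.4] T [-1.388  0.736  1.618] 8.987552987179074 11.5
```

Request:
send_rows --series '[[[0,0,0],[0,0,0.05],6],[[0,0,0],[0,0,0.05],6],[[0,0,0],[0,0,0],6]]'

```text
clock: 11.8
position: [644.6, -162.8, 152.2]
ee_rot: [0.767, -0.642, 0.002, 0.002]
contact_force: [-3.1, -5.1, 5.0]
gripper_width: 8.9
grasp_force: 120.4
```

```bash
python3 st.py
```

```text
yaw -1.393720541063546 j [-0.002  0.509  0.002  0.006 -1.063  0.176] [ 644.6 -162.8  152.2] F [-3.1 -5.1  5. ] T [-1.391  0.822  2.863] 8.893138206419636 11.8
```

Request:
send_rows --series '[[[0,0,0],[0,0,-0.06],6],[[0,0,0],[0,0,-0.06],6],[[0,0,0],[0,0,0],6],[[0,0,0],[0,0,0],60],[[0,0,0],[0,0,0],60],[[0,0,0],[0,0,0],60],[[0,0,-40],[0,0,0],60],[[0,0,-35],[0,0,0],60]]'

```text
clock: 12.6
position: [644.1, -160.6, 224.6]
ee_rot: [0.801, -0.599, -0.001, 0.001]
contact_force: [1.1, -0.1, 1.1]
gripper_width: 59.8
grasp_force: 0.0
```

Request:
send_rows --series '[[[-41,-9,0],[0,0,0],60],[[-41,-9,0],[0,0,0],60],[[-40,-9,0],[0,0,0],60],[[-40,-9,0],[0,0,0],60],[[0,0,0],[0,0,0],60]]'

```text
clock: 13.1
position: [633.0, 9.4, 224.6]
ee_rot: [0.802, -0.597, -0.0, -0.001]
contact_force: [-0.0, 1.2, -0.2]
gripper_width: 60.0
grasp_force: 0.0
```

```bash
python3 st.py; python3 - <<'E'
from bench import get_image
import cv2,numpy as np
t=cv2.resize(get_image("top")[140:240,275:415,::-1],(400,286),interpolation=cv2.INTER_CUBIC)
u=cv2.resize(get_image("scene")[160:260,270:410,::-1],(400,286),interpolation=cv2.INTER_CUBIC)
cv2.imwrite("pics/b.png",np.hstack([t,u]))
E
```

```text
yaw -1.2795358833274697 j [ 2.700e-01  4.030e-01  1.900e-02 -1.000e-03 -1.187e+00  2.200e-02] [633.    9.4 224.6] F [-0.   1.2 -0.2] T [-0.056  0.056 -0.014] 60.04404821701967 13.1
```

View pics/b.png

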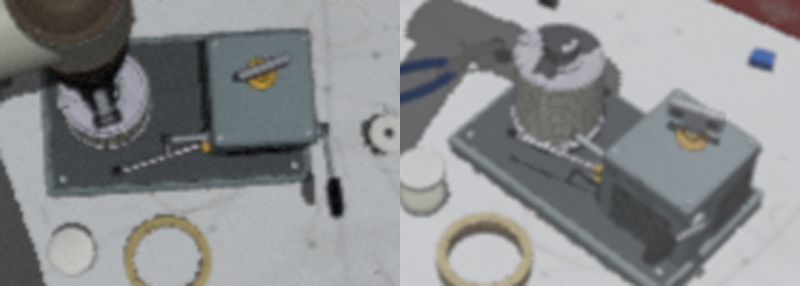

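The key has turned (wing now at (262,68) in the left half), and the pen stands clear of the drum at (118,170). I'll correct the centring and descend on the nut.

Request:
send_rows --series '[[[5.7,4.3,30],[0,0,0],60],[[0,0,25],[0,0,0],60],[[0,0,18],[0,0,0],60],[[0,0,11],[0,0,0],60],[[0,0,0],[0,0,0],45],[[0,0,0],[0,0,0],30],[[0,0,0],[0,0,0],30],[[0,0,0],[0,0,0],30]]'

```text
clock: 14.0
position: [630.2, -2.8, 141.2]
ee_rot: [0.801, -0.599, -0.0, 0.001]
contact_force: [-1.8, -4.3, -1.3]
gripper_width: 33.7
grasp_force: 61.8
```

```bash
python3 st.py
```

```text
yaw -1.285143555426648 j [ 2.520e-01  4.660e-01 -1.010e-01  1.000e-03 -1.005e+00  3.300e-02] [630.2  -2.8 141.2] F [-1.8 -4.3 -1.3] T [-1.215  0.576  0.045] 33.6529129700574 14.0
```

Request:
send_rows --series '[[[0,0,0],[0,0,0],50],[[0,0,0],[0,0,0],50],[[-5.5,0,0],[0,0,0],50],[[0,0,0],[0,0,0],50],[[0,0,0],[0,0,0],50]]'

```text
clock: 14.5
position: [629.3, 4.0, 141.0]
ee_rot: [0.801, -0.599, 0.0, -0.0]
contact_force: [0.8, -0.7, -0.4]
gripper_width: 50.0
grasp_force: 0.0
```

```bash
python3 st.py
```

```text
yaw -1.2840401448260086 j [ 0.263  0.464 -0.104 -0.    -1.002  0.024] [629.3   4.  141. ] F [ 0.8 -0.7 -0.4] T [-0.043 -0.026  0.052] 49.954797446556256 14.5
```

Request:
send_rows --series '[[[0,0,0],[0,0,0],30],[[0,0,0],[0,0,0],30],[[0,0,0],[0,0,0],30],[[0,0,0],[0,0,0],30]]'

```text
clock: 14.9
position: [628.3, 3.3, 141.2]
ee_rot: [0.801, -0.599, -0.001, 0.001]
contact_force: [-4.8, 0.7, 6.3]
gripper_width: 33.8
grasp_force: 61.0
```

```bash
python3 st.py
```

```text
yaw -1.2846867446915986 j [ 0.262  0.464 -0.105 -0.    -1.004  0.024] [628.3   3.3 141.2] F [-4.8  0.7  6.3] T [0.286 1.332 0.025] 33.75204788600031 14.9
```

Request:
send_rows --series '[[[0,0,0],[0,0,-0.1],30],[[0,0,0],[0,0,-0.1],30],[[0,0,0],[0,0,-0.1],30],[[0,0,0],[0,0,-0.1],30],[[0,0,0],[0,0,-0.1],30],[[0,0,0],[0,0,-0.1],30],[[0,0,0],[0,0,-0.1],30],[[0,0,0],[0,0,-0.1],30]]'

```text
clock: 15.7
position: [627.9, 3.0, 141.2]
ee_rot: [0.971, -0.238, -0.001, 0.001]
contact_force: [-5.3, 0.6, 7.2]
gripper_width: 33.8
grasp_force: 61.1
```

Request:
send_rows --series '[[[0,0,0],[0,0,-0.09],30],[[0,0,0],[0,0,-0.09],30],[[0,0,0],[0,0,-0.06],30],[[0,0,0],[0,0,0],30],[[0,0,0],[0,0,0],30]]'

```text
clock: 16.2
position: [627.9, 2.9, 141.2]
ee_rot: [0.993, -0.122, -0.001, 0.001]
contact_force: [-5.3, -0.4, 5.7]
gripper_width: 33.8
grasp_force: 61.1
```

```bash
python3 st.py; python3 - <<'E'
from bench import get_image
from h import *
ims=[get_image("scene").astype(float) for _ in range(4)]
im=np.mean(ims,0).astype(np.uint8)[:,:,::-1];cv2.imwrite("pics/c_full.png",im)
cv2.imwrite("pics/c.png",cv2.resize(im[160:230,295:355],None,fx=8,fy=8,interpolation=cv2.INTER_CUBIC))
p=np.load("p.npy")
for a in(-.45,-.3,-.15,0,.15,.3,.6):
    print(a,[((proj("scene",W(p,(10-46.5*np.cos(a),75-46.5*np.sin(a),z)))[0]-[295,160]+.5)*8-.5).round() for z in(134,85,45)])
E
```

```text
yaw -0.2446540845470222 j [ 0.262  0.463 -0.105  0.    -1.005  1.064] [627.9   2.9 141.2] F [-5.3 -0.4  5.7] T [-0.107  1.535  0.088] 33.83369576267978 16.2
-0.45 [array([136., 187.]), array([135., 274.]), array([134., 342.])]
-0.3 [array([144., 200.]), array([143., 287.]), array([142., 355.])]
-0.15 [array([155., 212.]), array([153., 299.]), array([152., 367.])]
0 [array([168., 223.]), array([166., 310.]), array([164., 377.])]
0.15 [array([183., 232.]), array([181., 319.]), array([179., 386.])]
0.3 [array([200., 239.]), array([197., 326.]), array([195., 394.])]
0.6 [array([237., 248.]), array([233., 335.]), array([230., 402.])]
```

View pics/c.png

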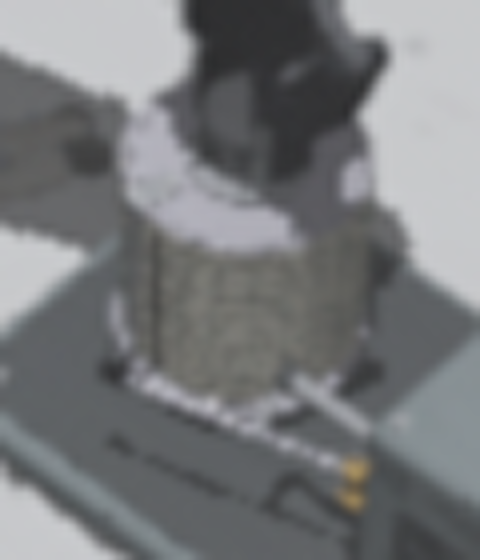

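The start line is the dark upright stripe at crop column ~156 (mid-height), with the clip just left of it at ~140. I'll measure it against the drum's silhouette.

```bash
python3 - <<'E'
from h import *
im=cv2.imread("pics/c_full.png");g=cv2.cvtColor(im,cv2.COLOR_BGR2GRAY)
print("cols",list(range(306,347)))
for r in range(190,207,2):print(r,g[r:r+2,306:347].mean(0).astype(int).tolist())
p=np.load("p.npy");a=np.linspace(-1.6,2.6,400)
for z in(110,85,60):
    P=proj("scene",W(p,np.c_[10-46.5*np.cos(a),75-46.5*np.sin(a),a*0+z]))
    print(z,P[:,0].min(),P[:,0].max(),P[abs(a).argmin()],[np.interp(t,a,P[:,0]).round(2) for t in(-.3,-.2,-.1,0,.1,.2)])
E
```

```text
cols [306, 307, 308, 309, 310, 311, 312, 313, 314, 315, 316, 317, 318, 319, 320, 321, 322, 323, 324, 325, 326, 327, 328, 329, 330, 331, 332, 333, 334, 335, 336, 337, 338, 339, 340, 341, 342, 343, 344, 345, 346]
190 [113, 117, 118, 108, 91, 86, 91, 93, 82, 100, 109, 113, 113, 116, 130, 145, 156, 152, 156, 156, 152, 146, 139, 139, 143, 140, 129, 109, 97, 96, 97, 91, 87, 89, 85, 76, 79, 89, 97, 120, 167]
192 [127, 112, 101, 95, 91, 90, 95, 95, 80, 93, 104, 109, 105, 106, 110, 112, 111, 112, 111, 108, 106, 106, 107, 108, 104, 108, 110, 101, 96, 96, 98, 92, 92, 90, 83, 69, 63, 65, 78, 105, 143]
194 [97, 96, 95, 94, 88, 88, 94, 94, 80, 100, 108, 105, 103, 114, 120, 112, 106, 115, 117, 115, 110, 110, 113, 110, 105, 103, 105, 106, 99, 97, 98, 95, 94, 91, 83, 69, 65, 72, 89, 98, 103]
196 [96, 96, 105, 121, 104, 92, 99, 94, 78, 96, 103, 101, 107, 115, 119, 112, 107, 112, 113, 110, 103, 107, 109, 108, 107, 109, 109, 105, 102, 100, 99, 96, 96, 89, 80, 74, 87, 94, 95, 96, 96]
198 [96, 96, 114, 143, 117, 93, 97, 95, 77, 93, 103, 104, 111, 119, 117, 112, 113, 114, 113, 113, 111, 112, 110, 107, 104,
[... 706 characters left out ...]
13, 113, 111, 108, 110, 110, 110, 106, 110, 112, 114, 100, 93, 110, 133, 125, 111, 118, 132, 108, 79, 65, 62, 64, 72, 90, 96, 96, 97]
110 310.41921322434985 341.54706496137396 [315.4216311  192.79037906] [np.float64(312.48), np.float64(313.34), np.float64(314.32), np.float64(315.42), np.float64(316.64), np.float64(317.95)]
85 310.3588382294882 341.08355459236213 [315.29453039 198.26158033] [np.float64(312.4), np.float64(313.24), np.float64(314.21), np.float64(315.29), np.float64(316.49), np.float64(317.79)]
60 310.3001038318405 340.63131493463777 [315.17072613 203.59025912] [np.float64(312.31), np.float64(313.14), np.float64(314.1), np.float64(315.17), np.float64(316.35), np.float64(317.63)]
```

Request:
send_rows --series '[[[0,0,0],[0,0,0],60],[[0,0,0],[0,0,0],60],[[0,0,-45],[0,0,0],60],[[0,0,-45],[0,0,0],60],[[0,-48,0],[0,0,0],60],[[0,-48,0],[0,0,0],60],[[0,-48,0],[0,0,0],60],[[0,-48,0],[0,0,0],60]]'

```text
clock: 17.2
position: [676.4, 191.6, 230.8]
ee_rot: [0.992, -0.122, 0.001, -0.0]
contact_force: [1.2, -0.1, 0.5]
gripper_width: 59.8
grasp_force: 0.0
```

Request:
send_rows --series '[[[0,-48,0],[0,0,0],60],[[0,-48,0],[0,0,0],60],[[0,0,0],[0,0,0],60]]'

```text
clock: 17.5
position: [699.4, 289.1, 227.7]
ee_rot: [0.993, -0.119, -0.0, -0.0]
contact_force: [-0.0, -0.8, -0.6]
gripper_width: 60.0
grasp_force: 0.0
```

```bash
python3 st.py; python3 - <<'E'
from bench import get_image
from h import *
o=[]
for n,(r,c) in dict(top=(152,290),scene=(166,300)).items():
    im=np.mean([get_image(n).astype(float) for _ in range(12)],0)[:,:,::-1];np.save(f"pics/{n}_d.npy",im);cv2.imwrite(f"pics/{n}_d.png",im.astype(np.uint8))
    o.append(cv2.resize(im[r:r+50,c:c+50].astype(np.uint8),None,fx=8,fy=8,interpolation=cv2.INTER_CUBIC))
cv2.imwrite("pics/d.png",np.hstack(o))
E
```

```text
yaw -0.23942450888726569 j [ 6.040e-01  6.210e-01  3.950e-01 -1.000e-03 -1.345e+00  7.270e-01] [699.4 289.1 227.7] F [-0.  -0.8 -0.6] T [-0.047 -0.001  0.031] 59.995810885447725 17.5
```

View pics/d.png

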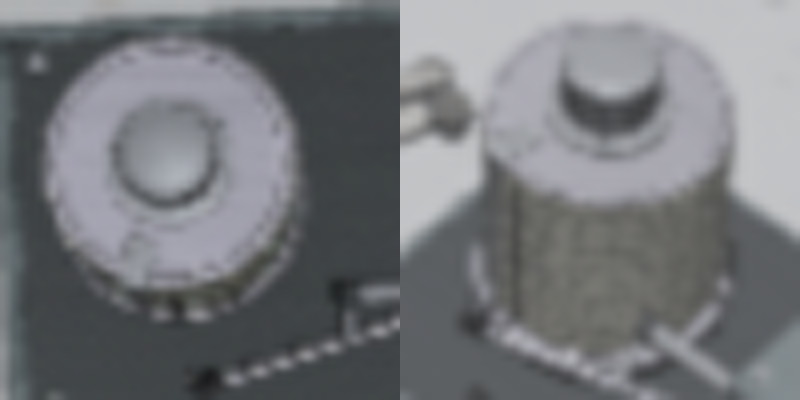

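Left (top view): the drum rim spans columns 45–298, the tab is at (138,250) and the dark line end is at about (178,305). Right (scene): the rim spans columns 482–735, the line is at about column 516. Next I'll fit the drum centre locally and get the line angle.

```bash
python3 - <<'E'
from h import *
p=np.load("p.npy");t=np.load("pics/top_d.npy").mean(2);s=np.load("pics/scene_d.npy").mean(2)
print("top cols 303-322");[print(r,t[r,303:323].astype(int).tolist()) for r in range(184,195)]
print("scene cols 308-322");[print(r,s[r,308:323].astype(int).tolist()) for r in range(190,208,2)]
px=lambda v,o:(v+.5)/8-.5+o
a=np.linspace(-np.pi,np.pi,721)
def rim(n,d,z=134,R=46.5):return proj(n,W(p,np.c_[10+d[0]-R*np.cos(a),75+d[1]-R*np.sin(a),a*0+z]))
def f(d):
    T=rim("top",d[:2]);S=rim("scene",d[2:])
    return [T[:,0].min()-px(45,290),T[:,0].max()-px(298,290),T[:,1].min()-px(38,152),
     S[:,0].min()-px(82,300),S[:,0].max()-px(335,300),S[:,1].max()-px(206,166),S[:,1].min()-px(22,166)]
r=least_squares(f,[0]*4);d=r.x;print(d.round(2),r.fun.round(2))
q=[-.2,-.1,0,.1]
for n,dd in(("top",d[:2]),("scene",d[2:])):
  for z in(110,85,60,45):
    print(n,z,[proj(n,W(p,(10+dd[0]-46.5*np.cos(b),75+dd[1]-46.5*np.sin(b),z)))[0].round(2).tolist() for b in q])
u=inv(p,ray_z("top",(px(138,290),px(250,152)),135))-[10+d[0],75+d[1],0];print("tab",u,np.arctan2(-u[1],-u[0])+.3)
u=inv(p,ray_z("scene",(px(122,300),px(140,166)),135))-[10+d[2],75+d[3],0];print("tab scene",u,np.arctan2(-u[1],-u[0])+.3)
E
```

```text
top cols 303-322
184 [142, 146, 142, 146, 153, 151, 148, 161, 167, 168, 169, 170, 163, 159, 164, 148, 145, 128, 98, 73]
185 [137, 150, 154, 153, 154, 141, 146, 153, 154, 155, 154, 165, 150, 138, 147, 155, 126, 92, 75, 76]
186 [75, 106, 134, 150, 154, 128, 128, 128, 126, 124, 119, 144, 152, 153, 126, 113, 90, 72, 70, 93]
187 [75, 86, 111, 132, 138, 124, 142, 143, 135, 135, 123, 119, 101, 84, 74, 73, 72, 73, 86, 110]
188 [87, 95, 88, 74, 76, 79, 85, 90, 82, 83, 84, 83, 79, 75, 79, 66, 59, 81, 106, 90]
189 [80, 111, 102, 79, 60, 60, 66, 73, 54, 58, 81, 88, 78, 68, 75, 77, 68, 91, 82, 68]
190 [69, 74, 91, 94, 73, 68, 89, 89, 61, 47, 89, 107, 98, 77, 84, 95, 76, 69, 68, 66]
191 [68, 68, 71, 68, 69, 71, 106, 113, 82, 60, 103, 135, 129, 94, 71, 70, 68, 66, 67, 66]
192 [69, 68, 67, 68, 67, 67, 74, 70, 61, 57, 66, 79, 79, 72, 68, 68, 68, 68, 67, 67]
193 [68, 69, 68, 69, 68, 69, 68, 68, 68, 67, 67, 67, 66, 68, 67, 67, 68, 67, 66, 67]
194 [69, 69, 68, 69, 68, 68, 68, 68, 67, 68, 66, 67, 68, 67, 67, 67, 67, 66, 66, 67]
scene cols 308-322
190 [148, 123, 94, 85, 90, 92, 81, 97, 110, 119, 120, 119,
[... 764 characters left out ...]
 85 [[309.44, 188.97], [310.94, 189.12], [312.45, 189.12], [313.94, 188.97]]
top 60 [[309.84, 189.88], [311.31, 190.03], [312.79, 190.02], [314.26, 189.87]]
top 45 [[310.08, 190.41], [311.53, 190.55], [312.99, 190.55], [314.44, 190.4]]
scene 110 [[312.7, 191.75], [313.68, 192.69], [314.79, 193.56], [316.0, 194.34]]
scene 85 [[312.61, 197.22], [313.58, 198.16], [314.67, 199.03], [315.87, 199.81]]
scene 60 [[312.52, 202.55], [313.48, 203.49], [314.55, 204.35], [315.74, 205.13]]
scene 45 [[312.47, 205.69], [313.42, 206.62], [314.49, 207.48], [315.66, 208.26]]
tab [-32.67643552  13.90437468 135.        ] -0.10230836249882769
tab scene [-32.77552426  13.09651085 135.        ] -0.08014601488435225
```

All four measurements agree: the line is about 0.075 rad short. I'll go back, regrip and turn +0.075.

Request:
send_rows --series '[[[0,48,0],[0,0,0],60],[[0,48,0],[0,0,0],60],[[0,48,0],[0,0,0],60],[[0,48,0],[0,0,0],60],[[0,48,0],[0,0,0],60],[[0,48,0],[0,0,0],60],[[0,0,0],[0,0,0],60],[[0,0,0],[0,0,0],60]]'

```text
clock: 19.5
position: [629.0, 2.2, 231.3]
ee_rot: [0.992, -0.123, 0.0, -0.0]
contact_force: [0.1, -0.2, 0.5]
gripper_width: 59.7
grasp_force: 0.0
```

```bash
python3 st.py
```

```text
yaw -0.2469185764848685 j [ 0.26   0.391  0.018  0.    -1.196  1.064] [629.    2.2 231.3] F [ 0.1 -0.2  0.5] T [ 0.058 -0.03   0.045] 59.70069191093918 19.5
```

Request:
send_rows --series '[[[0,0,35],[0,0,0],60],[[0,0,30],[0,0,0],60],[[0,0,15],[0,0,0],60],[[0,0,10],[0,0,0],50],[[0,0,0],[0,0,0],40],[[0,0,0],[0,0,0],30],[[0,0,0],[0,0,0],30],[[0,0,0],[0,0,0],30]]'

```text
clock: 20.3
position: [628.5, 2.8, 140.4]
ee_rot: [0.992, -0.122, -0.001, 0.0]
contact_force: [-1.8, -4.2, -4.8]
gripper_width: 33.5
grasp_force: 60.8
```

```bash
python3 st.py
```

```text
yaw -0.24513374322158205 j [ 0.262  0.465 -0.105  0.    -1.003  1.064] [628.5   2.8 140.4] F [-1.8 -4.2 -4.8] T [-1.212  0.091  0.04 ] 33.538832865234355 20.3
```

Request:
send_rows --series '[[[0,0,0],[0,0,-0.04],30],[[0,0,0],[0,0,-0.035],30],[[0,0,0],[0,0,0],30],[[0,0,0],[0,0,0],30]]'

```text
clock: 20.7
position: [628.5, 2.9, 140.4]
ee_rot: [0.996, -0.085, -0.001, 0.0]
contact_force: [-1.0, -5.8, -6.2]
gripper_width: 33.9
grasp_force: 60.8
```

```bash
python3 st.py
```

```text
yaw -0.1708032137812451 j [ 0.262  0.465 -0.105  0.    -1.003  1.138] [628.5   2.9 140.4] F [-1.  -5.8 -6.2] T [-1.414  0.201  0.051] 33.91696104499217 20.7
```

Request:
send_rows --series '[[[0,0,0],[0,0,0],60],[[0,0,0],[0,0,0],60],[[0,0,-45],[0,0,0],60],[[0,0,-45],[0,0,0],60],[[0,-48,0],[0,0,0],60],[[0,-48,0],[0,0,0],60],[[0,-48,0],[0,0,0],60],[[0,-48,0],[0,0,0],60]]'

```text
clock: 21.5
position: [662.4, 195.5, 233.1]
ee_rot: [0.996, -0.085, 0.002, -0.001]
contact_force: [0.5, -0.6, -0.0]
gripper_width: 59.8
grasp_force: 0.0
```

Request:
send_rows --series '[[[0,-48,0],[0,0,0],60],[[0,-48,0],[0,0,0],60],[[0,0,0],[0,0,0],60]]'

```text
clock: 21.8
position: [678.0, 294.4, 230.6]
ee_rot: [0.997, -0.082, 0.001, -0.002]
contact_force: [-0.6, -0.3, -0.6]
gripper_width: 60.1
grasp_force: 0.0
```

```bash
python3 st.py; python3 - <<'E'
from bench import get_image
from h import *
o=[]
for n,(r,c) in dict(top=(152,290),scene=(166,300)).items():
    im=np.mean([get_image(n).astype(float) for _ in range(12)],0)[:,:,::-1];np.save(f"pics/{n}_e.npy",im)
    o.append(cv2.resize(im[r:r+50,c:c+50].astype(np.uint8),None,fx=8,fy=8,interpolation=cv2.INTER_CUBIC))
cv2.imwrite("pics/e.png",np.hstack(o))
t=np.load("pics/top_e.npy").mean(2);s=np.load("pics/scene_e.npy").mean(2)
print("top cols 303-322");[print(r,t[r,303:323].astype(int).tolist()) for r in range(188,193)]
print("scene cols 308-322");[print(r,s[r,308:323].astype(int).tolist()) for r in range(190,208,2)]
E
```

```text
yaw -0.16345264169147983 j [ 6.270e-01  5.840e-01  3.370e-01 -1.000e-03 -1.319e+00  7.800e-01] [678.  294.4 230.6] F [-0.6 -0.3 -0.6] T [-0.039  0.052  0.033] 60.10815859334178 21.8
top cols 303-322
188 [84, 86, 81, 72, 80, 104, 91, 98, 93, 73, 78, 82, 79, 72, 72, 64, 67, 79, 103, 84]
189 [86, 110, 104, 90, 73, 62, 59, 73, 70, 51, 69, 85, 83, 71, 77, 92, 78, 88, 80, 67]
190 [69, 77, 96, 109, 90, 64, 63, 80, 72, 60, 76, 101, 107, 86, 89, 124, 96, 71, 68, 67]
191 [68, 68, 71, 72, 73, 64, 69, 98, 83, 77, 102, 133, 138, 102, 71, 76, 70, 66, 67, 67]
192 [69, 68, 67, 67, 67, 67, 67, 69, 66, 65, 69, 79, 81, 73, 66, 67, 67, 68, 67, 67]
scene cols 308-322
190 [148, 123, 95, 87, 89, 99, 100, 81, 96, 111, 117, 119, 137, 156, 167]
192 [103, 95, 91, 89, 90, 97, 95, 79, 93, 101, 104, 100, 101, 110, 118]
194 [93, 91, 90, 90, 90, 100, 100, 82, 93, 104, 103, 104, 112, 109, 105]
196 [97, 101, 94, 89, 90, 95, 90, 78, 95, 101, 102, 107, 113, 110, 110]
198 [114, 143, 118, 92, 89, 91, 82, 75, 97, 105, 106, 113, 115, 111, 109]
200 [110, 137, 119, 95, 91, 97, 89, 79, 100, 105, 98, 105, 112, 110, 105]
202 [92, 112, 149, 122, 97, 96, 89, 79, 95, 100, 100, 104, 110, 110, 108]
204 [84, 93, 94, 94, 96, 99, 88, 82, 102, 108, 106, 108, 107, 111, 107]
206 [59, 56, 71, 103, 115, 114, 115, 101, 105, 107, 106, 108, 109, 111, 109]
```

View pics/e.png

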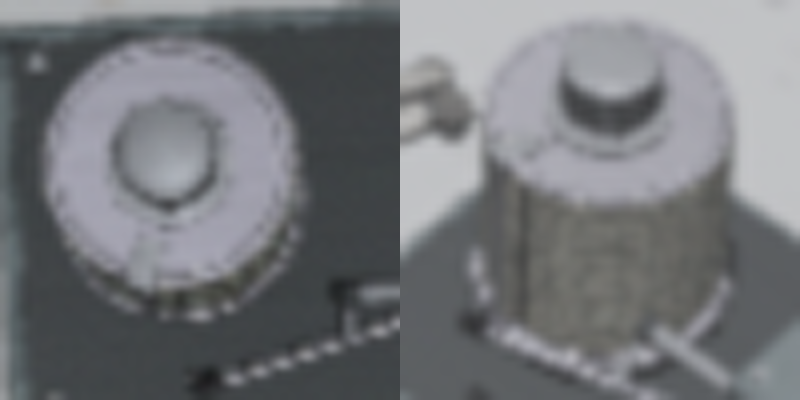

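Both views now put the line at the pen station: scene column 314.75 against 314.7 predicted, top column 312.0 against about 312.5. Now the lever.

Request:
send_rows --series '[[[0,0,0],[0,0,-0.1],45],[[0,0,0],[0,0,-0.096],45],[[-15,44,0],[0,0,0],45],[[-15,44,0],[0,0,0],45],[[-15,44,0],[0,0,0],45],[[-15,44,0],[0,0,0],45],[[-15,44,0],[0,0,0],45],[[-15,44,0],[0,0,0],45]]'

```text
clock: 23.8
position: [593.9, 19.4, 231.1]
ee_rot: [1.0, 0.013, 0.0, -0.0]
contact_force: [0.5, -0.2, 0.4]
gripper_width: 44.8
grasp_force: 0.0
```

Request:
send_rows --series '[[[-15,44,0],[0,0,0],45],[[-15,44,0],[0,0,0],45],[[-15,44,0],[0,0,0],45],[[-15,44,0],[0,0,0],45],[[-15,44,0],[0,0,0],45],[[-10,36,0],[0,0,0],45],[[0,0,0],[0,0,0],45],[[0,0,0],[0,0,0],45]]'

```text
clock: 24.6
position: [516.1, -237.9, 230.8]
ee_rot: [1.0, 0.012, 0.0, -0.0]
contact_force: [0.4, 1.2, 0.3]
gripper_width: 45.1
grasp_force: 0.0
```

```bash
python3 st.py
```

```text
yaw 0.02427228465825118 j [-0.147  0.289 -0.135 -0.    -1.146  1.742] [ 516.1 -237.9  230.8] F [0.4 1.2 0.3] T [ 0.013 -0.008  0.016] 45.14360700055635 24.6
```

Request:
send_rows --series '[[[-1.7,-6.2,30],[0,0,0],45],[[0,0,30],[0,0,0],45],[[0,0,20],[0,0,0],45],[[0,0,15],[0,0,0],45],[[0,0,7],[0,0,0],45],[[0,0,0],[0,0,0],45]]'

```text
clock: 25.2
position: [514.5, -230.0, 128.0]
ee_rot: [1.0, 0.014, -0.001, -0.0]
contact_force: [1.3, 0.1, 0.5]
gripper_width: 45.0
grasp_force: 0.0
```

Request:
send_rows --series '[[[0,0,0],[0,0,0],25],[[0,0,0],[0,0,0],10],[[0,0,0],[0,0,0],10],[[0,0,0],[0,0,0],10]]'

```text
clock: 25.6
position: [515.3, -231.4, 129.9]
ee_rot: [1.0, 0.014, 0.001, 0.0]
contact_force: [0.3, -1.4, 3.2]
gripper_width: 12.9
grasp_force: 61.8
```

```bash
python3 st.py
```

```text
yaw 0.027139772140902126 j [-1.350e-01  3.760e-01 -2.830e-01  1.000e-03 -9.090e-01  1.732e+00] [ 515.3 -231.4  129.9] F [ 0.3 -1.4  3.2] T [-0.112  0.039  0.265] 12.88768657698108 25.6
```

Request:
send_rows --series '[[[-1,0,1.9],[0,0,0],10],[[-0.9,0,1.9],[0,0,0],10],[[-0.9,0,1.9],[0,0,0],10],[[-0.8,0,2],[0,0,0],10],[[-0.8,0,2],[0,0,0],10],[[-0.7,0,2],[0,0,0],10],[[-0.7,0,2],[0,0,0],10],[[-0.7,0,2],[0,0,0],10]]'

```text
clock: 26.4
position: [508.3, -231.7, 115.5]
ee_rot: [1.0, 0.014, 0.001, 0.001]
contact_force: [-5.4, 0.9, 11.9]
gripper_width: 12.8
grasp_force: 63.2
```

Request:
send_rows --series '[[[-0.6,0,2],[0,0,0],10],[[-0.5,0,2],[0,0,0],10],[[-0.5,0,2],[0,0,0],10],[[-0.4,0,2.1],[0,0,0],10],[[-0.4,0,2.1],[0,0,0],10],[[-0.3,0,2.1],[0,0,0],10],[[-0.3,0,2.1],[0,0,0],10],[[-0.3,0,2.1],[0,0,0],10]]'

```text
clock: 27.2
position: [503.8, -231.8, 98.2]
ee_rot: [1.0, 0.013, -0.0, 0.0]
contact_force: [-6.6, -1.5, 11.1]
gripper_width: 12.9
grasp_force: 63.8
```

Request:
send_rows --series '[[[-0.1,0,2.1],[0,0,0],10],[[-0.1,0,2.1],[0,0,0],10],[[0,0,2.1],[0,0,0],10],[[0,0,2.1],[0,0,0],10],[[0,0,2.1],[0,0,0],10],[[0,0,2.1],[0,0,0],10],[[0.1,0,2.1],[0,0,0],10],[[0.1,0,2.1],[0,0,0],10]]'

```text
clock: 28.0
position: [502.9, -231.8, 80.8]
ee_rot: [1.0, 0.013, -0.001, 0.0]
contact_force: [-6.9, -0.6, 8.5]
gripper_width: 13.0
grasp_force: 64.7
```

```bash
python3 st.py
```

```text
yaw 0.026482250541320092 j [-1.390e-01  4.230e-01 -3.600e-01  1.000e-03 -7.910e-01  1.735e+00] [ 502.9 -231.8   80.8] F [-6.9 -0.6  8.5] T [-0.404  1.206  0.357] 13.037103063827868 28.0
```

Request:
send_rows --series '[[[0.3,0,2.1],[0,0,0],10],[[0.3,0,2.1],[0,0,0],10],[[0.4,0,2.1],[0,0,0],10],[[0.4,0,2.1],[0,0,0],10],[[0.4,0,2],[0,0,0],10],[[0.4,0,1.5],[0,0,0],10],[[0.3,0,1.2],[0,0,0],10],[[0.3,0,1],[0,0,0],10]]'

```text
clock: 28.8
position: [505.1, -231.7, 66.3]
ee_rot: [1.0, 0.013, -0.002, 0.0]
contact_force: [-7.7, -1.6, 8.2]
gripper_width: 12.8
grasp_force: 66.6
```

Request:
send_rows --series '[[[0.3,0,1],[0,0,0],10],[[0.3,0,1],[0,0,0],10],[[0.3,0,1],[0,0,0],10],[[0.3,0,1],[0,0,0],10],[[0,0,0],[0,0,0],10]]'

```text
clock: 29.3
position: [506.0, -231.7, 62.6]
ee_rot: [1.0, 0.013, -0.003, 0.0]
contact_force: [-8.1, -1.3, 9.9]
gripper_width: 12.6
grasp_force: 67.5
```

Request:
send_rows --series '[[[0.3,0,1],[0,0,0],10],[[0.3,0,1],[0,0,0],10],[[0,0,0],[0,0,0],10]]'

```text
clock: 29.6
position: [506.1, -231.7, 62.4]
ee_rot: [1.0, 0.013, -0.003, 0.0]
contact_force: [-12.0, 1.4, 21.7]
gripper_width: 13.2
grasp_force: 69.1
```

Request:
send_rows --series '[[[0.3,0,1],[0,0,0],10],[[0,0,0],[0,0,0],10],[[-0.3,0,-1.5],[0,0,0],10],[[0,0,0],[0,0,0],45],[[0,0,0],[0,0,0],45],[[0,0,0],[0,0,0],45],[[0,0,-15],[0,0,0],45],[[0,0,-40],[0,0,0],45]]'

```text
clock: 30.4
position: [506.8, -230.3, 111.5]
ee_rot: [1.0, 0.013, -0.005, -0.001]
contact_force: [1.3, -0.1, 0.2]
gripper_width: 44.8
grasp_force: 0.0
```

Request:
send_rows --series '[[[0,0,-45],[0,0,0],45],[[0,0,-45],[0,0,0],45],[[0,48,0],[0,0,0],45],[[0,48,0],[0,0,0],45],[[0,48,0],[0,0,0],45],[[0,0,0],[0,0,0],45],[[0,0,0],[0,0,0],45]]'

```text
clock: 31.1
position: [512.8, -375.9, 203.6]
ee_rot: [1.0, 0.012, -0.001, -0.001]
contact_force: [-0.6, -0.4, -0.6]
gripper_width: 45.1
grasp_force: 0.0
```

```bash
python3 st.py; python3 - <<'E'
from bench import get_image
from h import *
o=[]
for n,(r,c,h,w) in dict(top=(150,285,70,110),scene=(170,300,90,100)).items():
    im=np.mean([get_image(n).astype(float) for _ in range(4)],0)[:,:,::-1].astype(np.uint8)
    o.append(cv2.resize(im[r:r+h,c:c+w],(400,400*h//w),interpolation=cv2.INTER_CUBIC)[:254])
cv2.imwrite("pics/f.png",np.hstack(o))
E
```

```text
yaw 0.023858786589413414 j [-3.790e-01  4.230e-01 -3.000e-03 -1.000e-03 -1.147e+00  1.974e+00] [ 512.8 -375.9  203.6] F [-0.6 -0.4 -0.6] T [-0.013 -0.001 -0.022] 45.10609152100873 31.1
```

View pics/f.png

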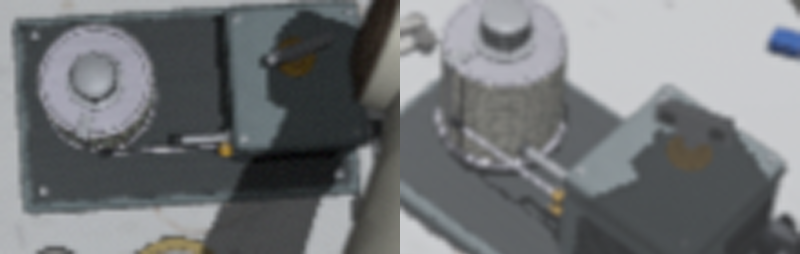

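The pen is back on the drum: in the scene half the line runs down at column ~459 to the nib at (456,122). The key and the lever are clear of the gripper.

```bash
python3 -c "from bench import job_done;print(job_done())"
```

```text
the job is handed in; nothing more can be done
None
```

The job is handed in after about 31 s: pen lifted, clock wound to its stop, start line turned to the pen (within about 0.03 rad by the camera readings), and the lever gently lowered to its stop, with the gripper touching nothing outside the recorder that I could detect.

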